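# Start the nib-grinding wheel

### The job

Start up the nib grinder, using only the closed fingertips: push the clear eye shield over the grinding wheel down onto its stop, then switch the dust extractor fully on with the rocker on its top, and then press the grinder's start button (the small flat one) fully in and let it come out again. Keep to that order, do not press the big mushroom-headed stop button, and do not pick up or shift the bottle, the dish or the pen case lying around.

Things in the scene. Friction and masses are not known exactly. Their poses are not given: they have to be found in the camera images.
- grinder: Bench grinder, fixed: 320 mm wide, 162 mm high; grey base, black motor (shaft along y, 105 mm up), abrasive wheel (75 mm) in a dark guard on its left (+y), white buff (92 mm) on its right. Origin: on the table under mid-shaft; x points away from the robot, y left. The 45 mm high front deck reaches x = -150 mm; on it a switch plate: start button right (-y), stop button left, 54 mm apart.
- shield (a joint): Angle (rad) of the clear eye shield: 0 = fully raised, its front edge 0.25 rad above horizontal; grows as it is pushed down; 1.0 = down on its stop, sloping 0.75 rad below horizontal in front of the wheel. It starts anywhere from 0 to 0.3. A stiff hinge (0.1 N m, about 2 N at the middle) keeps it where it is left.
- shield_hinge (a point): Middle of the shield's hinge pin, on top of the wheel guard: 20 mm in front of (-x), 114.5 mm left of (+y) and 158 mm above the grinder's origin. The hinge line runs along the grinder's y.
- shield_edge (a point): Middle of the shield's free edge, 90 mm from the hinge, at mid thickness. The shield is a flat clear sheet with a thin dark frame, 90 mm long from hinge to free edge, 62 mm wide along the hinge, 4 mm thick (frame 6 mm). From the hinge it points to the grinder's front (-x).
- extractor: Dust extractor, fixed; white, 220 (x) x 200 (y) mm, top 150 mm above the table, dark intake hood on its right side (to y = -127 mm), carrying handle at the back of its top (176 mm high). Origin: on the table under its middle; x points away from the robot, y left. On top: a black rocker switch left of the middle and a fixed round dial (32 mm, 14 mm high) 50 mm right of the middle, not to be used.
- rocker (a joint): Angle (rad) of the extractor's rocker switch: 0 = off, 0.35 = fully on. It is stiff (0.04 N m: about 3 N near the outer end, 5 N at the middle of the half) and stays where it is left. Hinge along the extractor's y, at x -40, y +35, z 155 mm from the extractor's origin.
- rocker_on (a point): Middle of the face of the rocker's 'on' half, the half farther from the robot. The rocker is 34 mm long along the extractor's x, 24 mm wide, its halves meeting in a shallow V at the hinge line; the bezel is 2 mm lower. Off: this half stands up 0.35 rad, outer end 6 mm above the hinge line, the near half level. On: this half is level, 155 mm above the table.
- start (a joint): Travel (m) of the grinder's start button: 0 = out, 0.005 = fully in. Straight down; springs back by itself; fully in takes 4 N.
- start_top (a point): Centre of the flat top of the start button: round black cap, 24 mm in diameter, at the right (-y) of the switch plate, its top 11 mm above the plate and 60 mm above the table when out, 55 mm when in.
- stop (a joint): Travel (m) of the stop button: 0 = out, 0.005 = fully in; springs back. Not to be pressed.
- stop_top (a point): Top centre of the stop button: black mushroom head 38 mm in diameter, 71 mm above the table, at the left (+y) of the switch plate.
- dropper: Loose amber dropper bottle, 36 mm in diameter, 108 mm high. Origin: centre of its underside. Leave it.
- dish: Loose small white ceramic dish, 84 mm in diameter, 30 mm high. Origin: centre of its underside. Leave it.
- pencase: Loose closed pen case, dark, 165 x 50 x 28 mm, its length along its x. Origin: centre of its underside. Leave it.
Not all that is in view belongs to the job. Of the things that look like the dropper, the middle-sized one is meant.

How it is judged:
By the outcome, as a careful person would: the job done as asked, in the order asked, and still so for the second after the job is handed in, with the robot touching nothing.
It also fails if it takes over 54 s, if anything falls off the work surface, if the arm or the gripper's body presses on something with over 40 N, if the wrist force passes 120 N, or if a joint passes its speed limit or range.

### The arm

A 6-joint arm with a two-finger parallel gripper is mounted at the origin on the work surface. World frame = base frame: x ahead of the robot, y to its left, z up, the work surface at z = 0. Lengths are in m, angles in degrees, forces in N, time in s.
With the tool pointing down it reaches from about 0.35 to 0.875 m from the base axis. Payload 4.2 kg.
Tool frame: the origin (TCP) lies between the finger pads; the fingertips stand 17 mm ahead of it and the grasp point (between the pads) lies 2 mm behind it; z points along the fingers, y is the line along which they close (so a half turn about z gives the same grasp; the last joint's range is limited). The gripper opens to 85 mm and grips with 20 to 120 N. Pads are 22 mm wide; open, the fingers measure 114 mm over their backs; the gripper's body (76 mm by 85 mm) begins 54 mm behind the grasp point. The pads swing forward as they close: fully open they stand 13 mm farther back than shut.
Start: joints at [-51.188, 22.042, 0.453, 0, -68.411, -14.817], TCP at [0.254, -0.571, 0.248] pointing down, gripper open.
Joint ranges: [-179.83, 179.83], [-69.29, 118.12], [-61.27, 80.66], [-181.25, 117.63], [-171.15, -9.14], [-177.46, 177.46]. Speed limits (degrees/s): [159.86, 159.86, 180, 180, 180, 180].

### API

Orientations are given as a 3x3 rotation matrix whose columns are the frame's x, y, z axes.
In Python, from plant import arm gives the robot as it stands.
- The arm moves only by the tool carry_out, never from a script. Its argument "motion" is a list of rows, each a list of 6 numbers: the shift along the tool's x, y, z in units of 40 cm (1.0 is 40 cm), then the turn, a rotation vector about the tool's x, y, z in units of 45 degrees (1.0 is 45 degrees). A call has 1 to 20 rows; each row is the pose to reach, as a shift and turn from the pose commanded when the call began, along the tool's axes at that moment; what a row does not reach only later rows make up. A row lasts 1/12 s, in which the tool goes at most 41.7 mm and 7.16 degrees, less where a joint would pass 70% of its speed; a pose out of reach is approached as far as the arm can. A call with a number of a shift or a turn outside -1 to 1 is refused whole. A call with a gripper value outside its range is refused whole. "hand" is the finger opening in mm, from 0 to 85.4, set as the call begins (left out, the last holds). The fingers move at their own pace and stop on an object; "force" is the grip in N (left out, the last holds). Time passes only in rows, so rows that repeat a pose let the fingers close. It gives the time, the measured TCP pose, the force, the opening and the grip force at its end, in the units of the state.
- arm.get_state(): the state, without advancing time (a new reading comes with each control period).
- arm.snapshot(name): name is "scene" or "top" or "wrist"; returns (picture, depth): 420x560x3 uint8, blue, green, red; 420x560 float32, m along the optical axis (not along the pixel's ray), 0 where there is no reading.
- arm.camera_info(name): a dict with "fx", "fy", "cx", "cy" (pixels), "cam_to_world" (4x4, takes a point from camera to world coordinates). Camera axes: x right, y down, z forward; pixel columns grow to the right and rows downward; lengths in m; the calibration is good to about 2 mm. A picture is of the moment at which its call begins: read the wrist's pose just before it. camera_info takes no time and is no camera call; for the wrist camera it gives the pose at the moment of the call.
- arm.close_job(): hands the job in; it is judged then, once.
The state is a dict: "time_s": time; "qpos": joint angles; "qd": joint speeds; "joint_efforts": joint torques, N m; "tcp_pos": TCP position; "tool_rot": TCP orientation; "ft_force": force on the tool from outside, world axes, zero at the start; "moment": the same for the moment, N m; "opening": finger opening in m; "grasp_force": force on a finger pad.
Only numpy, scipy, OpenCV 4.12 (cv2) and the standard library are available. Lean on these libraries where they do the work, as an engineer would, in place of code of your own. Each camera call takes 0.05 s, during which the arm holds its last target. There are 200 camera calls.

## Working session

There is one attempt and no reset: what is moved stays moved. The work goes in short steps, Python scripts to look and compute and a tool call to move; the robot and the scene stay as the last step left them, time stands still between calls to the robot, and variables do not carry over. Pictures are saved under pics/ and viewed, at most 10 in all, crops included, and the job is handed in when it is done.

Besides the shell and the picture viewer there is one more tool, called after "Request:" as name(argument=value, ...) on one line, values as JSON. carry_out: Moves the arm, as the interface text tells. Its arguments: {"type":"object","properties":{"motion":{"type":"array","items":{"type":"array","items":{"type":"number"}}},"hand":{"type":"number"},"force":{"type":"number"}},"required":["motion"]}

```bash
mkdir -p pics; ls; cat > h.py <<'E'
import numpy as np, cv2
from plant import arm
def shot(n,f):
    ci=arm.camera_info(n); p,d=arm.snapshot(n); cv2.imwrite('pics/'+f+'.png',p); np.savez(f,p=p,d=d,**{k:ci[k] for k in('fx','fy','cx','cy','cam_to_world')}); return p,d,ci
def load(f): return np.load(f+'.npz')
def pt(c,u,v,z):  # depth point
    P=np.array([(u-c['cx'])/c['fx']*z,(v-c['cy'])/c['fy']*z,z,1]); return (np.array(c['cam_to_world'])@P)[:3]
def ray(c,u,v,h): # onto plane z=h
    T=np.array(c['cam_to_world']); d=T[:3,:3]@np.array([(u-c['cx'])/c['fx'],(v-c['cy'])/c['fy'],1]); o=T[:3,3]; return o+d*(h-o[2])/d[2]
def proj(c,P):
    q=np.linalg.inv(np.array(c['cam_to_world']))@np.append(P,1); return c['fx']*q[0]/q[2]+c['cx'],c['fy']*q[1]/q[2]+c['cy']
def mv(P,R=None): # world target -> row units
    s=arm.get_state(); T=np.array(s['tool_rot']); from scipy.spatial.transform import Rotation as Q
    a=T.T@(np.array(P)-s['tcp_pos'])/0.4; b=Q.from_matrix(T.T@(T if R is None else R)).as_rotvec(degrees=True)/45
    return np.round(a,4),np.round(b,3)
E
python3 - <<'E'
from h import *
s=arm.get_state(); print(s['time_s'],s['tcp_pos'],s['tool_rot'])
for n in('scene','top'):
    p,d,c=shot(n,n); print(n,c['fx'],np.round(c['cam_to_world'],3).tolist())
E
```

```text
pics
0.0 [ 0.25396817 -0.5704654   0.24721738] [[-9.13646322e-01 -4.06508837e-01 -9.81399234e-04]
 [-4.06510011e-01  9.13644187e-01  1.97732355e-03]
 [ 9.28502070e-05  2.20552301e-03 -9.99997564e-01]]
scene 527.9578662066283 [[0.852, 0.366, -0.375, 0.939], [0.524, -0.588, 0.616, -0.794], [0.005, -0.721, -0.693, 1.0], [0.0, 0.0, 0.0, 1.0]]
top 529.3031003263135 [[-0.002, -0.983, 0.186, 0.166], [-1.0, -0.002, -0.018, 0.012], [0.018, -0.186, -0.982, 1.721], [0.0, 0.0, 0.0, 1.0]]
```

View pics/scene.png

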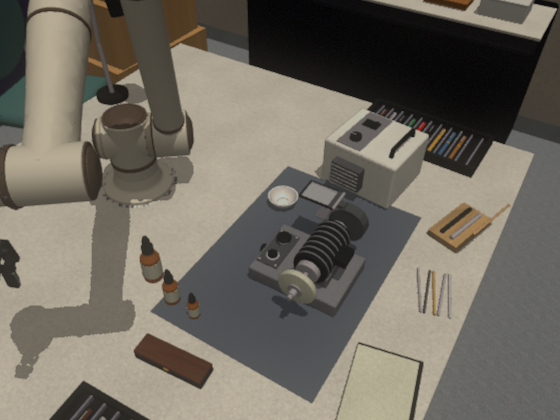

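View pics/top.png

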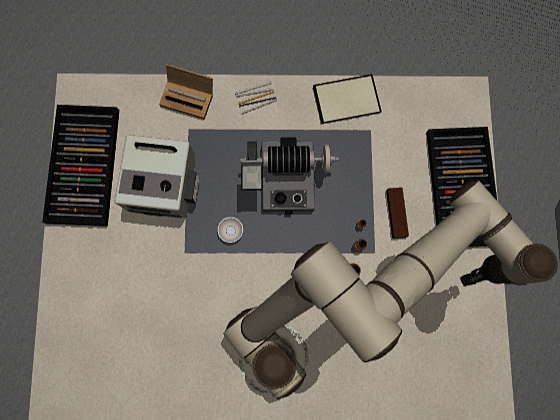

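The scene view shows the grinder at about (310,260), the extractor at (375,150), the dish at (283,198), three bottles at about (150,260), (170,288) and (193,306), and the pen case at (173,360). In the top view the grinder is at (288,175) and the extractor at (157,175). I'll enlarge the working parts.

```bash
python3 - <<'E'
from h import *
a=load('scene')['p'][105:305,240:440]; b=load('top')['p'][130:230,110:350]
A=cv2.resize(a,None,fx=2,fy=2,interpolation=3);A=cv2.resize(a,(400,400),interpolation=2)
cv2.imwrite('pics/c1.png',cv2.resize(a,(600,600),interpolation=2)); cv2.imwrite('pics/c2.png',cv2.resize(b,(792,330),interpolation=2))
E
```

```text
(no output)
```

View pics/c1.png

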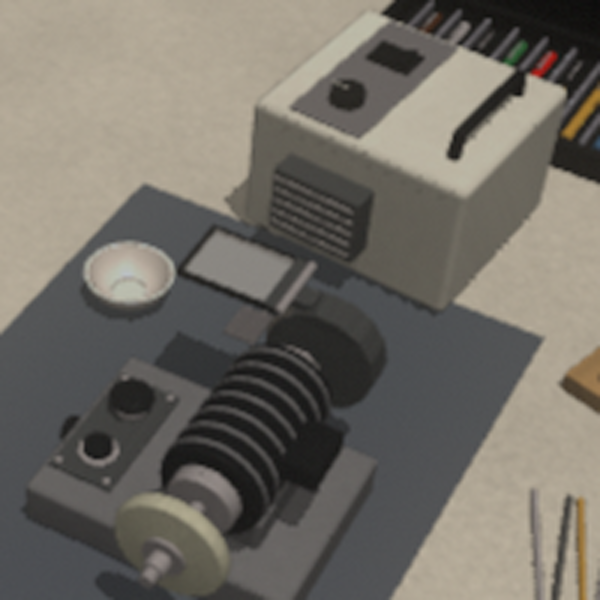

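View pics/c2.png

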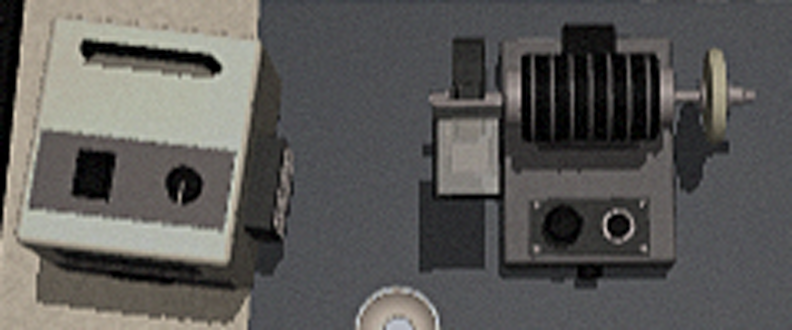

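The crops show the start button, with its bright ring, at top (297.6,198.2) and scene (273,254.7). The stop mushroom is at top (280.3,197.9) and scene (283.7,237.7). The rocker is at top (138.5,183) and scene (372,123.7), and the middle of the shield's free edge is at top (252,188.5) and scene (306,188). The middle-sized bottle, scene (170,288), and the dish only need avoiding.

```bash
python3 - <<'E'
from h import *
t,s=load('top'),load('scene')
def tri(a,b):
    A=[];r=[]
    for c,(u,v) in((t,a),(s,b)):
        T=c['cam_to_world'];d=T[:3,:3]@np.array([(u-c['cx'])/c['fx'],(v-c['cy'])/c['fy'],1]);d/=np.linalg.norm(d);M=np.eye(3)-np.outer(d,d);A.append(M);r.append(M@T[:3,3])
    P=np.linalg.solve(sum(A),sum(r));return P.round(4),[np.round(np.linalg.norm(M@P-x),4) for M,x in zip(A,r)]
for n,a,b in(('start',(297.6,198.2),(273,254.7)),('stop',(280.3,197.9),(283.7,237.7)),('rocker',(138.5,183),(372,123.7)),('edge',(252,188.5),(306,188)),('dial',(165.8,186),(355.5,136.5))):
    print(n,*tri(a,b),'depth',*[pt(c,u,v,c['d'][int(round(v)),int(round(u))]).round(3) for c,(u,v) in((t,a),(s,b))])
print('start@60',ray(t,297.6,198.2,.06),ray(s,273,254.7,.06)); print('stop@71',ray(t,280.3,197.9,.071),ray(s,283.7,237.7,.071))
# extractor top face & grinder deck orientation from depth point clouds
for nm,c in(('t',t),('s',s)):
    v,u=np.mgrid[:420,:560];d=c['d'];P=np.stack([(u-c['cx'])/c['fx']*d,(v-c['cy'])/c['fy']*d,d],-1)@c['cam_to_world'][:3,:3].T+c['cam_to_world'][:3,3]
    x,y,z=P[...,0],P[...,1],P[...,2]
    m=(abs(z-.150)<.006)&(y>.25)&(x>.3)&(x<.9)&(y<.75); r=cv2.minAreaRect(P[m][:,:2].astype('f4'));print(nm,'ext',m.sum(),r, np.median(z[m]))
    m=(abs(z-.045)<.004)&(y>-.25)&(y<.25)&(x>.4)&(x<.9)&(d>0); r=cv2.minAreaRect(P[m][:,:2].astype('f4'));print('deck',m.sum(),r)
E
```

```text
start [ 0.5019 -0.0761  0.0502] [np.float64(0.0012), np.float64(0.0012)] depth [ 0.499 -0.076  0.059] [ 0.508 -0.083  0.061]
stop [ 0.5   -0.021  0.059] [np.float64(0.0), np.float64(0.0)] depth [ 0.499 -0.021  0.065] [ 0.506 -0.032  0.072]
rocker [0.5279 0.411  0.1515] [np.float64(0.0016), np.float64(0.0016)] depth [0.524 0.407 0.162] [0.533 0.4   0.16 ]
edge [0.5085 0.0663 0.1596] [np.float64(0.0001), np.float64(0.0001)] depth [0.508 0.066 0.163] [0.51  0.064 0.162]
dial [0.5171 0.327  0.1551] [np.float64(0.0005), np.float64(0.0005)] depth [0.516 0.326 0.158] [0.522 0.315 0.165]
start@60 [ 0.4989794  -0.07634819  0.06      ] [ 0.50721564 -0.08269445  0.06      ]
stop@71 [ 0.49763118 -0.02070515  0.071     ] [ 0.50559477 -0.03080241  0.071     ]
t ext 3522 ((0.5620000958442688, 0.3714916706085205), (0.19921167194843292, 0.2180740088224411), 83.41275024414062) 0.14889185331913768
deck 1196 ((0.6472163200378418, 0.05823831260204315), (0.4898171126842499, 0.3766027092933655), 0.35123321413993835)
s ext 3074 ((0.5640302896499634, 0.37051230669021606), (0.20588606595993042, 0.2195785939693451), 83.70237731933594) 0.1492886729156822
deck 2148 ((0.6628290414810181, 0.03900274634361267), (0.3905678391456604, 0.3894596993923187), 82.84178924560547)
```

The text's geometry agrees with the top view: the grinder origin comes out near (0.618,-0.049) with yaw about 1°, and the extractor near (0.563,0.371) with yaw about -6.5°. Next I'll move over the grinder with the fingers closed and look from there.

```bash
cat >> h.py <<'E'
def down(deg):
    c,s=np.cos(np.radians(deg)),np.sin(np.radians(deg)); return np.array([[-c,-s,0],[-s,c,0],[0,0,-1.]])
E
python3 - <<'E'
from h import *
print(mv((.48,0,.33),down(1)))
E
```

```text
(array([-1.0961,  1.0738, -0.2047]), array([ 0.003, -0.001,  0.511]))
```

Request:
carry_out(motion=[[-0.9,0.9,-0.2,0,0,0.51],[-0.9,0.9,-0.2,0,0,0.51],[-0.9,0.9,-0.2,0,0,0.51],[-0.9,0.9,-0.2,0,0,0.51],[-0.9,0.9,-0.2,0,0,0.51],[-0.9,0.9,-0.2,0,0,0.51],[-0.9,0.9,-0.2,0,0,0.51],[-0.9,0.9,-0.2,0,0,0.51],[-0.9,0.9,-0.2,0,0,0.51],[-0.9,0.9,-0.2,0,0,0.51],[-0.9,0.9,-0.2,0,0,0.51],[-0.9,0.9,-0.2,0,0,0.51],[-0.9,0.9,-0.2,0,0,0.51],[-0.9,0.9,-0.2,0,0,0.51]], hand=0)

```text
time_s: 1.27
tcp_pos: [0.4381, -0.0925, 0.3288]
tool_rot: [[-1.0, -0.024, 0.002], [-0.024, 1.0, 0.001], [-0.002, 0.001, -1.0]]
ft_force: [0.3, 0.0, -0.3]
opening: 0.0002
grasp_force: 0.0
```

```bash
python3 - <<'E'
from h import *
s=arm.get_state();print(s['time_s'],s['tcp_pos'],s['opening'],s['ft_force'])
print(mv((.48,0,.33),down(1)))
E
```

```text
1.2667 [ 0.43805407 -0.09253765  0.32877983] 0.0002233782339878194 [ 0.3308064   0.00226795 -0.26512339]
(array([-0.1103,  0.2288, -0.0028]), array([0.001, 0.002, 0.008]))
```

Request:
carry_out(motion=[[-0.11,0.23,0,0,0,0],[-0.11,0.23,0,0,0,0],[-0.11,0.23,0,0,0,0],[-0.11,0.23,0,0,0,0],[-0.11,0.23,0,0,0,0]])

```text
time_s: 1.68
tcp_pos: [0.4788, -0.0026, 0.3275]
tool_rot: [[-1.0, -0.019, -0.002], [-0.019, 1.0, -0.001], [0.002, -0.0, -1.0]]
ft_force: [-1.6, -0.8, -0.9]
opening: -0.0001
grasp_force: 0.0
```

```bash
python3 - <<'E'
from h import *
p,d,c=shot('wrist','w1'); s=arm.get_state();print(s['time_s'],s['tcp_pos']);print(np.round(c['cam_to_world'],3))
for n,P in dict(start=(.499,-.076,.06),stop=(.498,-.021,.071),edge=(.508,.066,.162),hinge=(.598,.067,.158)).items(): print(n,np.round(proj(c,P),1))
E
```

```text
1.7333 [ 0.47851478 -0.00331437  0.32770589]
[[-0.019  0.962  0.273  0.41 ]
 [ 1.     0.018  0.005 -0.004]
 [-0.     0.273 -0.962  0.453]
 [ 0.     0.     0.     1.   ]]
start [213.4 190.9]
stop [261.1 193.1]
edge [355.9 229.5]
hinge [348.5 317.6]
```

View pics/w1.png

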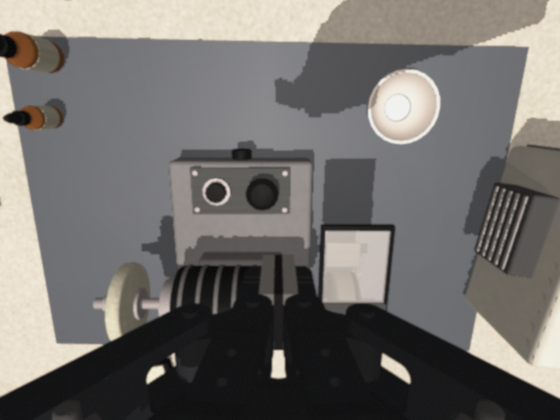

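The wrist view shows the start button at (216,192), the stop at (262,194), and the shield's free edge mid at (358,227). All are within about 2 mm of the prediction. Next is the shield.

```bash
python3 - <<'E'
from h import *
print(mv((.533,.067,.205),down(1)))
E
```

```text
(array([-0.1399,  0.1734,  0.3064]), array([-0.001, -0.002,  0.001]))
```

Request:
carry_out(motion=[[-0.14,0.173,0.06,0,0,0],[-0.14,0.173,0.15,0,0,0],[-0.14,0.173,0.306,0,0,0],[-0.14,0.173,0.306,0,0,0],[-0.14,0.173,0.306,0,0,0],[-0.14,0.173,0.306,0,0,0],[-0.14,0.173,0.306,0,0,0]])

```text
time_s: 2.32
tcp_pos: [0.5346, 0.0663, 0.2081]
tool_rot: [[-1.0, -0.018, 0.003], [-0.018, 1.0, -0.0], [-0.003, -0.0, -1.0]]
ft_force: [0.5, 0.1, -0.1]
opening: -0.0
grasp_force: 0.0
```

Request:
carry_out(motion=[[0,0,0.025,0,0,0],[0,0,0.05,0,0,0],[0,0,0.075,0,0,0],[0,0,0.1,0,0,0],[0,0,0.12,0,0,0],[0,0,0.14,0,0,0],[0,0,0.16,0,0,0],[0,0,0.17,0,0,0],[0,0,0.17,0,0,0]])

```text
time_s: 3.07
tcp_pos: [0.5326, 0.0671, 0.1362]
tool_rot: [[-1.0, -0.018, -0.004], [-0.018, 1.0, -0.001], [0.004, -0.001, -1.0]]
ft_force: [-0.0, 0.8, 0.4]
opening: 0.0001
grasp_force: 0.0
```

Request:
carry_out(motion=[[0,0,0.007,0,0,0],[0,0,0.015,0,0,0],[0,0,0.02,0,0,0],[0,0,0.02,0,0,0]])

```text
time_s: 3.4
tcp_pos: [0.5334, 0.0673, 0.1295]
tool_rot: [[-1.0, -0.018, -0.001], [-0.018, 1.0, -0.0], [0.001, -0.0, -1.0]]
ft_force: [-0.4, -0.1, -0.8]
opening: -0.0001
grasp_force: 0.0
```

Request:
carry_out(motion=[[0,0,0.004,0,0,0],[0,0,0.008,0,0,0],[0,0,0.008,0,0,0]])

```text
time_s: 3.65
tcp_pos: [0.5338, 0.0673, 0.1288]
tool_rot: [[-1.0, -0.019, 0.001], [-0.019, 1.0, -0.0], [-0.001, -0.0, -1.0]]
ft_force: [-5.2, -0.4, 10.9]
opening: -0.0002
grasp_force: 6.0
```

The force has risen to 11 N at the predicted height, so the shield is on its stop. I'll push slightly more, lift off, go up and look.

Request:
carry_out(motion=[[0,0,0.003,0,0,0],[0,0,0.003,0,0,0]])

```text
time_s: 3.82
tcp_pos: [0.5338, 0.0673, 0.1287]
tool_rot: [[-1.0, -0.02, 0.001], [-0.02, 1.0, -0.0], [-0.001, -0.001, -1.0]]
ft_force: [-6.8, -0.0, 17.7]
opening: -0.0003
grasp_force: 8.7
```

Request:
carry_out(motion=[[0,0,-0.05,0,0,0],[0,0,-0.15,0,0,0],[0,0,-0.25,0,0,0],[0,0,-0.25,0,0,0],[0,0,-0.25,0,0,0]])

```text
time_s: 4.23
tcp_pos: [0.5349, 0.0679, 0.2283]
tool_rot: [[-1.0, -0.018, 0.006], [-0.018, 1.0, 0.003], [-0.006, 0.003, -1.0]]
ft_force: [-0.0, 0.4, -1.8]
opening: -0.0003
grasp_force: 0.0
```

```bash
python3 - <<'E'
from h import *
print(arm.get_state()['tcp_pos'])
p,d,c=shot('scene','s2'); w=load('scene')['p']
a=np.hstack([cv2.resize(x[150:270,270:390],(400,400),interpolation=2) for x in(w,p)]);cv2.imwrite('pics/c3.png',a)
print(np.round(proj(c,(.532,.067,.097)),1))
# rocker-side pose; extractor yaw -6.5; hinge point
e=np.array([.563,.371]);th=np.radians(-6.5);R=np.array([[np.cos(th),-np.sin(th)],[np.sin(th),np.cos(th)]])
q=e+R@[-.04+.015,.035];print('rocker push',q)
print(mv((*q,.23),down(-6.5)), mv((q[0]-.08,q[1]-.05,.30),down(-6.5)))
E
```

```text
[0.53490222 0.06787519 0.22833269]
[313.2 210.2]
rocker push [0.54212282 0.4086051 ]
(array([-0.0365,  0.8522, -0.0084]), array([0.002, 0.002, 0.167])) (array([ 0.1654,  0.7311, -0.1839]), array([0.002, 0.002, 0.167]))
```

View pics/c3.png

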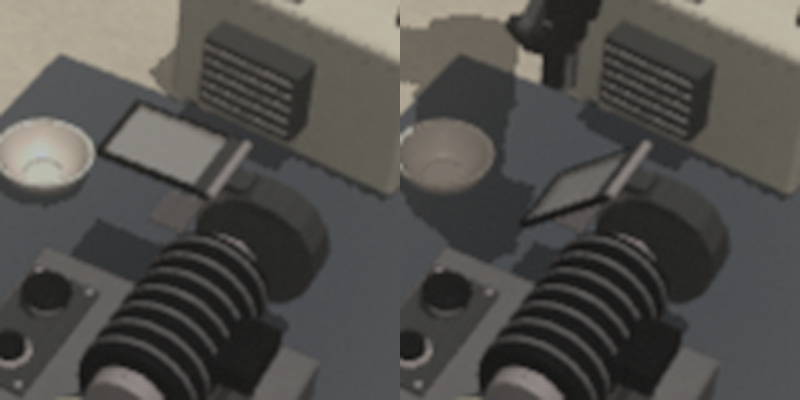

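The right half shows the shield folded down: its free edge is at about (533,205) in the crop, against (570,120) on the left before. Everything else is unchanged. Now to the rocker, with a wrist view first.

Request:
carry_out(motion=[[0,0.1,-0.18,0,0,0.166],[0.165,0.73,-0.18,0,0,0.166],[0.165,0.73,-0.18,0,0,0.166],[0.165,0.73,-0.18,0,0,0.166],[0.165,0.73,-0.18,0,0,0.166],[0.165,0.73,-0.18,0,0,0.166],[0.165,0.73,-0.18,0,0,0.166],[0.165,0.73,-0.18,0,0,0.166],[0.165,0.73,-0.18,0,0,0.166],[0.165,0.73,-0.18,0,0,0.166],[0.165,0.73,-0.18,0,0,0.166]])

```text
time_s: 5.2
tcp_pos: [0.4619, 0.3576, 0.2956]
tool_rot: [[-0.994, 0.112, -0.003], [0.112, 0.994, -0.003], [0.002, -0.003, -1.0]]
ft_force: [-0.1, -0.2, -0.3]
opening: -0.0005
grasp_force: 0.0
```

```bash
python3 - <<'E'
from h import *
p,d,c=shot('wrist','w2'); s=arm.get_state();print(s['time_s'],s['tcp_pos'])
for n,P in dict(hinge=(.5272,.4103,.155),push=(.542,.4086,.158)).items(): print(n,np.round(proj(c,P),1))
E
```

```text
5.25 [0.4621806  0.35711665 0.29607265]
hinge [350.4 272.1]
push [350.1 290.1]
```

View pics/w2.png

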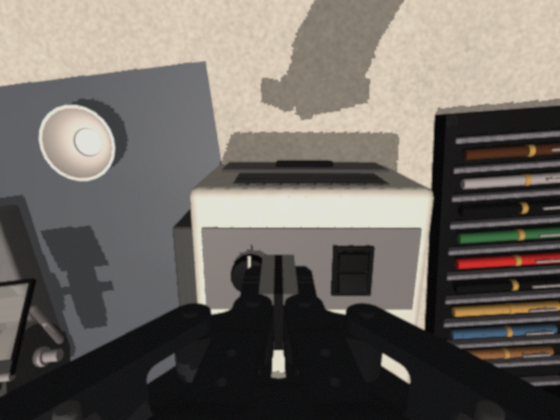

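The wrist view shows the rocker's middle at (352,272), where it was predicted. Its far half is lower in the picture, at about (352,287). I'll go above that.

```bash
python3 - <<'E'
from h import *
print(mv((.542,.409,.195),down(-6.5)))
E
```

```text
(array([-0.1841,  0.152 ,  0.252 ]), array([-0.003, -0.002,  0.001]))
```

Request:
carry_out(motion=[[-0.1,0.08,0,0,0,0],[-0.184,0.152,0.06,0,0,0],[-0.184,0.152,0.15,0,0,0],[-0.184,0.152,0.252,0,0,0],[-0.184,0.152,0.252,0,0,0],[-0.184,0.152,0.252,0,0,0],[-0.184,0.152,0.252,0,0,0]])

```text
time_s: 5.83
tcp_pos: [0.5435, 0.4098, 0.1989]
tool_rot: [[-0.994, 0.112, 0.003], [0.112, 0.994, 0.001], [-0.003, 0.001, -1.0]]
ft_force: [1.1, -0.2, 1.9]
opening: 0.0002
grasp_force: 0.0
```

Request:
carry_out(motion=[[0,0,0.015,0,0,0],[0,0,0.03,0,0,0],[0,0,0.045,0,0,0],[0,0,0.053,0,0,0],[0,0,0.053,0,0,0]])

```text
time_s: 6.25
tcp_pos: [0.5427, 0.4103, 0.176]
tool_rot: [[-0.994, 0.112, 0.001], [0.112, 0.994, 0.001], [-0.001, 0.001, -1.0]]
ft_force: [1.1, 0.4, 0.5]
opening: -0.0004
grasp_force: 0.2
```

Request:
carry_out(motion=[[0,0,0.005,0,0,0],[0,0,0.01,0,0,0],[0,0,0.01,0,0,0],[0,0,0.01,0,0,0]])

```text
time_s: 6.58
tcp_pos: [0.543, 0.4104, 0.1722]
tool_rot: [[-0.994, 0.112, 0.002], [0.112, 0.994, 0.001], [-0.001, 0.001, -1.0]]
ft_force: [2.7, -1.7, 3.2]
opening: 0.0001
grasp_force: 1.7
```

Request:
carry_out(motion=[[0,0,0.003,0,0,0],[0,0,0.005,0,0,0],[0,0,0.005,0,0,0]])

```text
time_s: 6.83
tcp_pos: [0.543, 0.4104, 0.1721]
tool_rot: [[-0.994, 0.111, 0.003], [0.111, 0.994, 0.001], [-0.002, 0.001, -1.0]]
ft_force: [0.5, -1.6, 9.7]
opening: 0.0002
grasp_force: 4.8
```

Request:
carry_out(motion=[[0,0,0.005,0,0,0],[0,0,0.005,0,0,0]])

```text
time_s: 7.0
tcp_pos: [0.543, 0.4104, 0.172]
tool_rot: [[-0.994, 0.111, 0.004], [0.111, 0.994, 0.001], [-0.003, 0.002, -1.0]]
ft_force: [-3.3, -4.1, 15.4]
opening: -0.0
grasp_force: 7.8
```

Request:
carry_out(motion=[[0,0,-0.05,0,0,0],[0,0,-0.15,0,0,0],[0.18,-0.15,-0.26,0,0,0],[0.18,-0.15,-0.26,0,0,0],[0.18,-0.15,-0.32,0,0,0],[0.18,-0.15,-0.32,0,0,0],[0.18,-0.15,-0.32,0,0,0]])

```text
time_s: 7.58
tcp_pos: [0.4631, 0.3588, 0.2978]
tool_rot: [[-0.994, 0.111, 0.002], [0.111, 0.994, 0.004], [-0.001, 0.004, -1.0]]
ft_force: [-0.2, 0.2, -0.6]
opening: 0.0002
grasp_force: 0.0
```

```bash
python3 - <<'E'
from h import *
p,d,c=shot('wrist','w3'); q=load('w2')['p']; s2,_,_=shot('scene','s3'); s1=load('scene')['p']
f=lambda x,b:cv2.resize(x[b[0]:b[1],b[2]:b[3]],(400,300),interpolation=2)
cv2.imwrite('pics/c4.png',np.vstack([np.hstack([f(x,(240,300,312,392)) for x in(q,p)]),np.hstack([f(x,(105,150,340,400)) for x in(s1,s2)])]))
print(mv((.45,-.02,.26),down(1)))
E
```

```text
(array([-0.0731, -0.9444,  0.0869]), array([-0.001, -0.003, -0.165]))
```

View pics/c4.png

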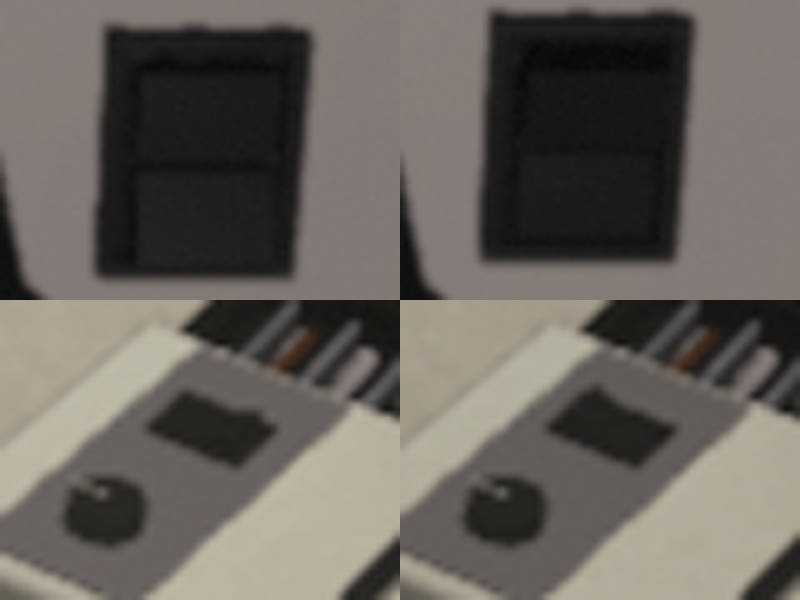

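The rocker has flipped: its near half now stands up (right crops, (600,395)) and the far half lies level. Now the start button.

Request:
carry_out(motion=[[-0.07,-0.94,0.08,0,0,-0.165],[-0.07,-0.94,0.08,0,0,-0.165],[-0.07,-0.94,0.08,0,0,-0.165],[-0.07,-0.94,0.08,0,0,-0.165],[-0.07,-0.94,0.08,0,0,-0.165],[-0.07,-0.94,0.08,0,0,-0.165],[-0.07,-0.94,0.08,0,0,-0.165],[-0.07,-0.94,0.08,0,0,-0.165],[-0.07,-0.94,0.08,0,0,-0.165],[-0.07,-0.94,0.08,0,0,-0.165],[-0.07,-0.94,0.08,0,0,-0.165],[-0.07,-0.94,0.08,0,0,-0.165]])

```text
time_s: 8.68
tcp_pos: [0.4499, -0.0182, 0.2623]
tool_rot: [[-1.0, -0.016, -0.003], [-0.016, 1.0, -0.0], [0.003, -0.0, -1.0]]
ft_force: [0.1, -0.1, 1.0]
opening: 0.0001
grasp_force: 0.0
```

```bash
python3 - <<'E'
from h import *
p,d,c=shot('wrist','w4'); s=arm.get_state();print(s['tcp_pos'])
P=proj(c,(.499,-.0755,.06));print('pred',P)
u0,v0=int(P[0]),int(P[1]);g=cv2.cvtColor(p,6)[v0-40:v0+41,u0-40:u0+41]
# bright ring round the start button (base, just above the plate) 
m=(g>np.percentile(g,96)).astype('u1')
for k in cv2.findContours(m,0,1)[0]:
    if cv2.contourArea(k)>60: (x,y),r=cv2.minEnclosingCircle(k);print('ring',x+u0-40,y+v0-40,r,ray(c,x+u0-40,y+v0-40,.051))
print(mv((.498,-.0755,.10),down(1)))
E
```

```text
[ 0.45005678 -0.01751614  0.26263645]
pred (np.float64(219.04549415509013), np.float64(234.54417161271132))
ring 221.21686935424805 234.18674850463867 15.547072410583496 [ 0.50182325 -0.0748337   0.051     ]
(array([-0.118 , -0.147 ,  0.4064]), array([-0.   , -0.002,  0.   ]))
```

Request:
carry_out(motion=[[-0.05,-0.08,0,0,0,0],[-0.12,-0.145,0.02,0,0,0],[-0.12,-0.145,0.1,0,0,0],[-0.12,-0.145,0.2,0,0,0],[-0.12,-0.145,0.3,0,0,0],[-0.12,-0.145,0.4,0,0,0],[-0.12,-0.145,0.4,0,0,0],[-0.12,-0.145,0.4,0,0,0],[-0.12,-0.145,0.4,0,0,0]])

```text
time_s: 9.48
tcp_pos: [0.5008, -0.0742, 0.1053]
tool_rot: [[-1.0, -0.02, 0.003], [-0.02, 1.0, -0.0], [-0.003, -0.0, -1.0]]
ft_force: [0.2, -0.3, 1.2]
opening: -0.0
grasp_force: 0.0
```

Request:
carry_out(motion=[[0,0,0.02,0,0,0],[0,0,0.04,0,0,0],[0,0,0.06,0,0,0],[0,0,0.065,0,0,0],[0,0,0.065,0,0,0]])

```text
time_s: 9.9
tcp_pos: [0.4984, -0.0753, 0.0772]
tool_rot: [[-1.0, -0.017, -0.001], [-0.017, 1.0, -0.0], [0.001, -0.0, -1.0]]
ft_force: [0.3, -0.3, -0.7]
opening: -0.0002
grasp_force: 0.0
```

Tip is now at about 60 mm, at the button's top. Pressing in.

Request:
carry_out(motion=[[0,0,0.006,0,0,0],[0,0,0.012,0,0,0],[0,0,0.014,0,0,0],[0,0,0.014,0,0,0]])

```text
time_s: 10.23
tcp_pos: [0.4989, -0.0753, 0.0722]
tool_rot: [[-1.0, -0.018, 0.0], [-0.018, 1.0, -0.0], [-0.0, -0.0, -1.0]]
ft_force: [-1.3, 1.3, 4.0]
opening: 0.0
grasp_force: 1.9
```

Request:
carry_out(motion=[[0,0,0.003,0,0,0],[0,0,0.005,0,0,0],[0,0,0.005,0,0,0]])

```text
time_s: 10.48
tcp_pos: [0.499, -0.0753, 0.0719]
tool_rot: [[-1.0, -0.018, 0.0], [-0.018, 1.0, -0.001], [-0.0, -0.001, -1.0]]
ft_force: [-5.6, 1.5, 15.4]
opening: -0.0001
grasp_force: 7.9
```

The button has bottomed at 55 mm with 15 N. Now I'll let it out and retreat.

Request:
carry_out(motion=[[0,0,-0.03,0,0,0],[0,0,-0.1,0,0,0],[0,0,-0.2,0,0,0],[0,0,-0.3,0,0,0],[0.1,0,-0.5,0,0,0],[0.1,0,-0.5,0,0,0],[0.1,0,-0.5,0,0,0],[0.1,0,-0.5,0,0,0],[0.1,0,-0.5,0,0,0]])

```text
time_s: 11.23
tcp_pos: [0.4586, -0.0758, 0.2696]
tool_rot: [[-1.0, -0.017, 0.001], [-0.017, 1.0, 0.001], [-0.001, 0.001, -1.0]]
ft_force: [0.2, 0.4, -0.1]
opening: -0.0003
grasp_force: 0.0
```

```bash
python3 - <<'E'
from h import *
p,d,c=shot('wrist','w5'); s=arm.get_state();print(s['time_s'],s['tcp_pos'],s['ft_force'])
E
```

```text
11.2833 [ 0.45839044 -0.07585025  0.26854073] [-0.60600145  0.47093359 -0.09901649]
```

View pics/w5.png

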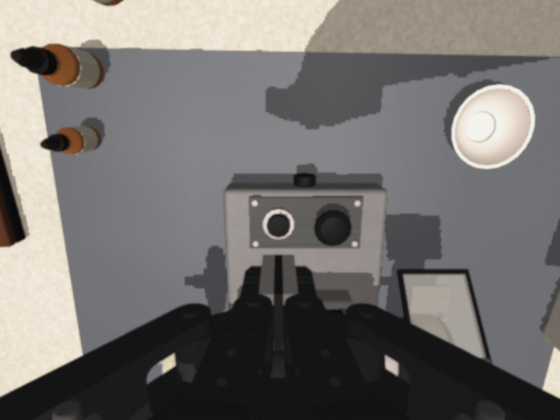

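The start button at (278,224) is out, the stop is untouched, the dish and bottles are in place, and the shield's free edge is at about (434,271). I'll check numerically that the shield is still down.

```bash
python3 - <<'E'
from h import *
c=load('w5')
for P in((.531,.067,.097),(.508,.066,.162)): print(np.round(proj(c,P),1))
print(arm.close_job())
E
```

```text
[430.3 271.7]
[470.4 282.2]
the job is handed in; nothing more can be done
None
```

The job is handed in: in the order asked, the shield was pushed down onto its stop, the extractor rocker switched fully on, and the start button pressed fully in and let out again. The stop button and the loose items were left alone, and it took about 11 s.

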